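Load a flanged filter cartridge into a sloping drip stand

TASK

Take the tall flanged filter cartridge out of the storage rack and load it into the sloping slotted plate of the drip stand: lean it to match the plate, then slide it sideways into the slot from the open upper end, right up to the closed end, so that its tube passes through the slot and its flange lies flat on the plate's upper face. Set it down there before you let go of it, then let go and move clear. Leave the shorter spare tube, the bottle, the beaker and the jar where they stand.

Things in the scene. Friction and masses are not known exactly. Their poses are not given: they have to be found in the camera images.
- cartridge_center (a point): Filter cartridge, grey and white plastic, 131 mm tall, 0.2 kg, round about its z (foot to head). From the bottom: foot 44 mm dia x 20 high; white tube 28 dia x 55; flange 64 dia x 6 thick; grip head 32 dia x 50, to be grasped. Point: on the axis half-way up, 65.5 mm above the bottom, 40.5 below the head's middle. Starts upright in a rack well; the foot is wider than the plate's slot.
- cartridge_flange (a point): Point on the cartridge's axis at the underside of its flange, 75 mm above the cartridge's bottom, 9.5 mm above its centre point; the grip head's middle is 31 mm above it. Axes as the cartridge.
- plate: Fixed steel plate, 6 mm thick, 140 wide, sloping 30 degrees, about 170 mm above the bench. Origin: on the upper face, where the cartridge's axis passes when home. z: square out of the upper face (leans roughly to the robot); x: along the slot, uphill to its open end; y: across. Slot 34 mm wide, flat closed end at x = -15 mm, straight to x = +40. A cartridge set on it stays put by friction.
- slot_mouth (a point): Middle of the slot's open upper end, on the plate's upper face, 40 mm along x from the plate's origin, axes as the plate. The flared lips end 25 mm farther uphill; beyond them is free space, also below.
- stand: The fixed drip stand that carries the plate, origin under the plate's origin on the bench: white base 200 x 150 mm, two upright cheeks 62 mm either side of the middle, and between them a low black tray, its rim 38 mm above the bench. Tube and foot hang freely between the cheeks.
- rack: White fixed storage block, 90 x 230 x 40 mm high (long along its y), origin under its centre, with two round wells 51 mm in diameter and 32 mm deep (floors 8 mm above the bench), 60 mm either side of its centre along its y. The cartridge stands in one, the spare tube in the other; straight up clears the well.
- spare: Spare tube without flange, 87 mm tall, 44 mm across at the foot, standing in the other well of the rack; origin at the centre of its underside. Leave alone.
- bottle: White plastic bottle, 64 mm diameter, 150 mm tall, beyond the work; origin at the centre of its underside. Leave alone.
- beaker: Glass beaker, 72 mm diameter, 95 mm tall, on the right; origin at the centre of its underside. Leave alone.
- jar: Amber glass jar, 68 mm diameter, 85 mm tall, on the left; origin at the centre of its underside. Leave alone.
There are look-alikes about, which are no part of the job. What is shaped like the part that bears cartridge_center but purple or yellow is not meant.

How it is judged:
On the way:
1. the cartridge, still held in the fingers, is in the slot at its closed end, leaning with the plate, its flange down on the upper face or no more than 8 mm above it (x of cartridge_flange in the frame of plate between -0.006 and 0.008 m and y of cartridge_flange in the frame of plate between -0.006 and 0.006 m and z of cartridge_flange in the frame of plate between -0.003 and 0.008 m and angle between the z axis of cartridge_center and the z axis of plate, either way round below 0.17 rad and angle between cartridge_center's own z axis and vertical below 1 rad and contact force between the fingers and cartridge above 0.5 N), for 0.1 s.
At the end, for the whole second after the job is handed in: The cartridge is at rest and released, home in the slot: its axis within 8 mm of the closed-end position along the slot and 6 mm across it, flange underside within 4 mm of the plate's upper face and flat on it within 6 degrees, head up (x of cartridge_flange in the frame of plate between -0.006 and 0.008 m and y of cartridge_flange in the frame of plate between -0.006 and 0.006 m and z of cartridge_flange in the frame of plate between -0.003 and 0.004 m and angle between the z axis of cartridge_center and the z axis of plate, either way round below 0.1 rad and angle between cartridge_center's own z axis and vertical below 1 rad and linear speed of cartridge below 0.02 m/s and contact force between the fingers and cartridge below 0.1 N); the robot touches nothing.
It fails at once if the spare tube is shifted by more than 30 mm or tipped more than 20 degrees (distance of spare from where it was at the start of the episode above 0.03 m or angle between spare's own z axis and vertical above 0.35 rad).
It fails at once if the bottle is shifted by more than 30 mm or tipped more than 20 degrees (distance of bottle from where it was at the start of the episode above 0.03 m or angle between bottle's own z axis and vertical above 0.35 rad).
It fails at once if the beaker is shifted by more than 30 mm or tipped more than 20 degrees (distance of beaker from where it was at the start of the episode above 0.03 m or angle between beaker's own z axis and vertical above 0.35 rad).
It fails at once if the jar is shifted by more than 30 mm or tipped more than 20 degrees (distance of jar from where it was at the start of the episode above 0.03 m or angle between jar's own z axis and vertical above 0.35 rad).
It also fails if it takes over 42 s, if anything falls off the work surface, if the arm or the gripper's body presses on something with over 40 N, if the wrist force passes 120 N, or if a joint passes its speed limit or range.

ROBOT

A 7-joint arm with a two-finger parallel gripper is mounted at the origin on the work surface. World frame = base frame: x ahead of the robot, y to its left, z up, the work surface at z = 0. Lengths are in m, angles in rad, forces in N, time in s.
With the tool pointing down it reaches from about 0.425 to 0.875 m from the base axis. Payload 4.7 kg.
Tool frame: the origin (TCP) lies between the finger pads; the fingertips stand 11 mm ahead of it and the grasp point (between the pads) lies 8 mm behind it; z points along the fingers, y is the line along which they close (so a half turn about z gives the same grasp; the last joint's range is limited). The gripper opens to 87 mm and grips with 3 to 60 N. Pads are 19 mm wide; open, the fingers measure 117 mm over their backs; the gripper's body (75 mm by 190 mm) begins 51 mm behind the grasp point.
Start: joints at [1.275, 0.321, -0.07, 1.45, 0.023, 1.371, -0.057], TCP at [0.198, -0.619, 0.234] pointing down, gripper open.
Joint ranges: [-2.86, 2.86], [-0.3, 2.09], [-1.38, 1.24], [0.06, 2.45], [-1.56, 4.7], [0.09, 2.05], [-2.69, 2.69]. Speed limits (rad/s): [2.57, 2.57, 3.14, 3.14, 3.14, 3.14, 3.14].

INTERFACE

Orientations are given as a unit quaternion [x, y, z, w].
In Python, from station import monitor, eyes, finish_job gives the robot as it stands.
- The arm moves only by the tool apply_moves, never from a script. Its argument "plan" is a list of rows, each a list of 7 numbers: the turn, a rotation vector about the tool's x, y, z in rad, then the shift along the tool's x, y, z in mm, then the finger opening in mm, from 0 to 87. A call has 1 to 12 rows; each row is the pose to reach, as a shift and turn from the pose commanded when the call began, along the tool's axes at that moment; what a row does not reach only later rows make up. A row lasts 1/10 s, in which the tool goes at most 50 mm and 8.59 degrees, less where a joint would pass 70% of its speed; a pose out of reach is approached as far as the arm can. A call with a gripper value outside its range is refused whole. The fingers move at their own pace and stop on an object; "grip_force" is the grip in N (left out, the last holds). Time passes only in rows, so rows that repeat a pose let the fingers close. It gives the time, the measured TCP pose, the force, the opening and the grip force at its end, in the units of the state.
- monitor.sense(): the state, without advancing time (a new reading comes with each control period).
- eyes.read_camera(name): name is "scene" or "side" or "wrist"; returns the picture (480x640x3 uint8, red, green, blue); there is no depth.
- eyes.camera_model(name): a dict with "fx", "fy", "cx", "cy" (pixels), "T" (4x4, takes a point from camera to world coordinates). Camera axes: x right, y down, z forward; pixel columns grow to the right and rows downward; lengths in m; the calibration is good to about 2 mm. A picture is of the moment at which its call begins: read the wrist's pose just before it. camera_model takes no time and is no camera call; for the wrist camera it gives the pose at the moment of the call.
- finish_job(): hands the job in; it is judged then, once.
The state is a dict: "time": time; "q": joint angles; "joint_vel": joint speeds; "joint_torque": joint torques, N m; "tcp_pos": TCP position; "tool_rot": TCP orientation; "force": force on the tool from outside, world axes, zero at the start; "ft_torque": the same for the moment, N m; "finger_gap": finger opening in m; "grip_force": force on a finger pad.
Only numpy, scipy, OpenCV 4.12 (cv2) and the standard library are available. Lean on these libraries where they do the work, as an engineer would, in place of code of your own. Each camera call takes 0.05 s, during which the arm holds its last target. There are 200 camera calls.

## Working session

There is one attempt and no reset: what is moved stays moved. The work goes in short steps, Python scripts to look and compute and a tool call to move; the robot and the scene stay as the last step left them, time stands still between calls to the robot, and variables do not carry over. Pictures are saved under pics/ and viewed, at most 13 in all, crops included, and the job is handed in when it is done.

Besides the shell and the picture viewer there is one more tool, called after "Emit:" by a JSON object that holds its "method" and its "body", one argument or row to a line. apply_moves: Moves the arm, as the interface text tells. Its arguments: {"type":"object","properties":{"plan":{"type":"array","items":{"type":"array","items":{"type":"number"}}},"grip_force":{"type":"number"}},"required":["plan"]}

```bash
mkdir -p pics; ls
python3 - <<'E'
from station import monitor, eyes
import cv2,numpy as np
s=monitor.sense(); print({k:np.round(v,3) for k,v in s.items()})
for n in("scene","side"):
    im=eyes.read_camera(n); cv2.imwrite(f"pics/{n}0.png",im[:,:,::-1]); m=eyes.camera_model(n); print(n,m["fx"],m["fy"],m["cx"],m["cy"],np.round(m["T"],4).tolist())
E
```

```text
pics
{'time': np.float64(0.0), 'q': array([ 1.275,  0.322, -0.07 ,  1.452,  0.023,  1.371, -0.057]), 'joint_vel': array([ 0.002, -0.001,  0.001, -0.001, -0.   ,  0.002, -0.001]), 'joint_torque': array([ 1.0000e-03, -4.9128e+01, -4.0300e-01, -3.1254e+01, -6.4000e-02,
        4.4000e-02,  0.0000e+00]), 'tcp_pos': array([ 0.198, -0.619,  0.232]), 'tool_rot': array([ 0.988,  0.154, -0.   , -0.001]), 'force': array([-0.231,  0.173, -0.099]), 'ft_torque': array([0.003, 0.   , 0.029]), 'grip_force': np.float64(0.0), 'finger_gap': np.float64(0.087)}
scene 444.17952727477876 444.17952727477876 317.76391026863996 234.79164206544758 [[-0.647, 0.4625, -0.6062, 1.3005], [0.7623, 0.3755, -0.5271, 0.6582], [-0.0162, -0.8031, -0.5956, 0.8405], [0.0, 0.0, 0.0, 1.0]]
side 583.317740882025 583.317740882025 321.85525093604076 231.6906843362044 [[-0.6808, -0.4723, 0.5599, -0.2716], [-0.7322, 0.4171, -0.5384, 0.8513], [0.0207, -0.7765, -0.6298, 1.0845], [0.0, 0.0, 0.0, 1.0]]
```

View pics/scene0.png

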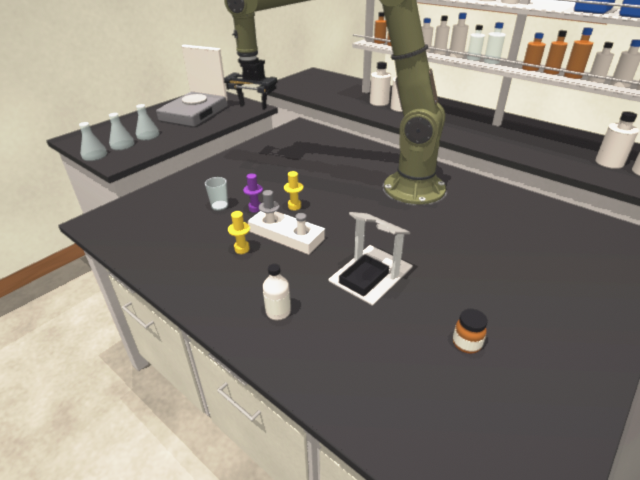

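View pics/side0.png

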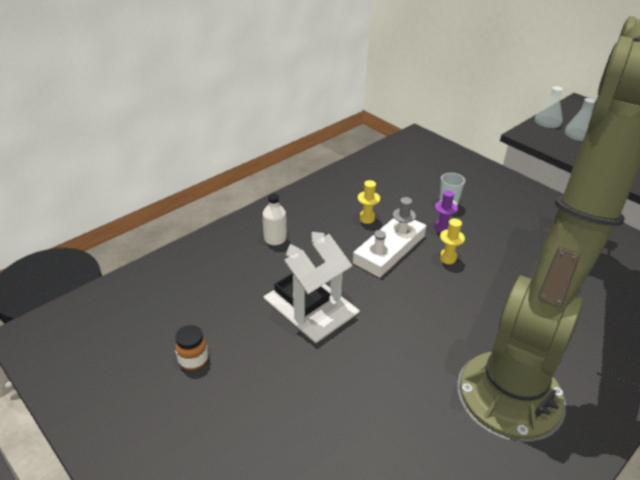

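The scene view has the robot at (415,150), the rack at (286,230), the stand at (372,250), the jar at (470,330), the bottle at (277,295) and the beaker at (217,195). Candidates for the cartridge in scene pixels are grey (269,208), purple (254,193), and yellow (293,190) and (239,232). Only the grey one, with a flange and standing in the rack well, fits; the short one at (301,225) is the spare. I'll confirm in enlarged crops.

Run:
```python
import cv2
a=cv2.imread("pics/scene0.png")[165:315,225:425]; cv2.imwrite("pics/sc.png",cv2.resize(a,None,fx=4,fy=4,interpolation=cv2.INTER_CUBIC))
a=cv2.imread("pics/side0.png")[190:340,245:445]; cv2.imwrite("pics/sd.png",cv2.resize(a,None,fx=4,fy=4,interpolation=cv2.INTER_CUBIC))
```

```text
(no output)
```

View pics/sc.png

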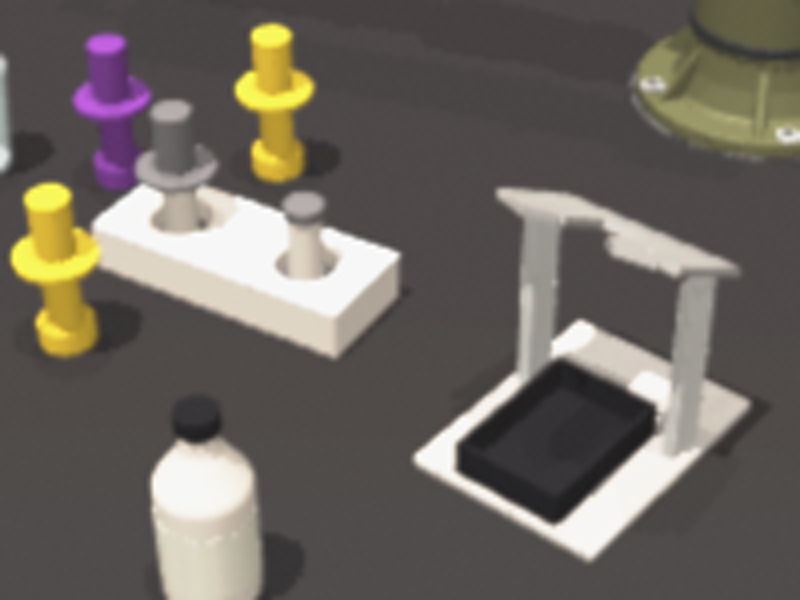

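View pics/sd.png

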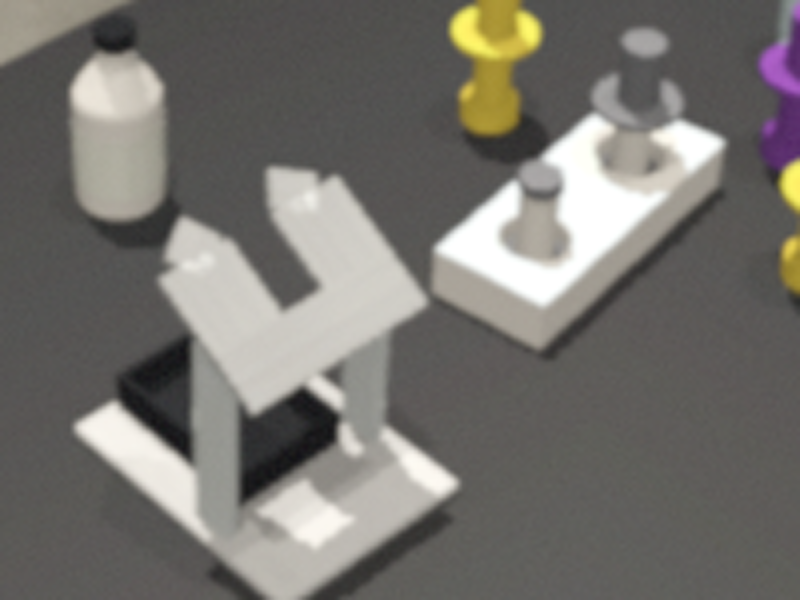

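The crops confirm the target: the grey flanged part in the far well, at scene crop (172,107) and side crop (645,42) for its head top. The unflanged spare stands in the nearer well, and the plate opens away from the robot.

```bash
cat > h.py <<'E'
import numpy as np, json
from station import eyes
O={"scene":(225,165),"side":(245,190)}
def px(n,u,v): return ((u+.5)/4-.5+O[n][0],(v+.5)/4-.5+O[n][1])
def ray(n,p,M=None):
    m=M or eyes.camera_model(n);T=np.array(m["T"])
    d=T[:3,:3]@[(p[0]-m["cx"])/m["fx"],(p[1]-m["cy"])/m["fy"],1]
    return T[:3,3],d/np.linalg.norm(d)
def atz(n,p,z,M=None):
    o,d=ray(n,p,M); return o+d*(z-o[2])/d[2]
def tri(rays):
    A=sum(np.eye(3)-np.outer(d,d) for o,d in rays);b=sum((np.eye(3)-np.outer(d,d))@o for o,d in rays)
    x=np.linalg.solve(A,b); return x,[np.linalg.norm((np.eye(3)-np.outer(d,d))@(x-o)) for o,d in rays]
def proj(n,X,M=None):
    m=M or eyes.camera_model(n);T=np.array(m["T"]);c=(np.atleast_2d(X)-T[:3,3])@T[:3,:3]
    return np.c_[m["fx"]*c[:,0]/c[:,2]+m["cx"],m["fy"]*c[:,1]/c[:,2]+m["cy"]]
E
python3 - <<'E'
from h import *
np.set_printoptions(precision=4,suppress=True)
def B(n,l,z):
    for p in l: print(n,p,z,atz(n,px(n,*p),z))
print("head top",tri([ray("scene",px("scene",172,107)),ray("side",px("side",645,42))]))
B("scene",[(172,107)],.139);B("side",[(645,42)],.139)
print("flange top scene/side z.089");B("scene",[(177,163)],.089);B("side",[(638,97)],.089)
print("rack");B("scene",[(95,228),(398,257),(335,320)],.04);B("side",[(435,250),(540,302),(722,145),(598,115)],.04)
print("spare top");B("scene",[(304,204)],.095);B("side",[(540,176)],.095)
print("base");B("scene",[(582,320),(750,403),(590,555),(415,458)],.008);B("side",[(75,428),(458,485),(285,598)],.008)
print("plate tri")
for a,b in [((498,188),(340,178)),((738,270),(160,282))]:
    print(tri([ray("scene",px("scene",*a)),ray("side",px("side",*b))]))
E
```

```text
head top (array([ 0.515 , -0.2243,  0.1408]), [np.float64(8.316168293672731e-05), np.float64(8.316168293661514e-05)])
scene (172, 107) 0.139 [ 0.513  -0.2266  0.139 ]
side (645, 42) 0.139 [ 0.5164 -0.2261  0.139 ]
flange top scene/side z.089
scene (177, 163) 0.089 [ 0.5142 -0.2258  0.089 ]
side (638, 97) 0.089 [ 0.5178 -0.2287  0.089 ]
rack
scene (95, 228) 0.04 [ 0.5708 -0.2662  0.04  ]
scene (398, 257) 0.04 [ 0.45   -0.0549  0.04  ]
scene (335, 320) 0.04 [ 0.5401 -0.0403  0.04  ]
side (435, 250) 0.04 [ 0.5351 -0.0458  0.04  ]
side (540, 302) 0.04 [ 0.4515 -0.0607  0.04  ]
side (722, 145) 0.04 [ 0.4785 -0.284   0.04  ]
side (598, 115) 0.04 [ 0.5618 -0.2431  0.04  ]
spare top
scene (304, 204) 0.095 [ 0.5005 -0.1039  0.095 ]
side (540, 176) 0.095 [ 0.4991 -0.1055  0.095 ]
base
scene (582, 320) 0.008 [0.3909 0.0778 0.008 ]
scene (750, 403) 0.008 [0.3948 0.2265 0.008 ]
scene (590, 555) 0.008 [0.5921 0.2246 0.008 ]
scene (415, 458) 0.008 [0.5919 0.0777 0.008 ]
side (75, 428) 0.008 [0.591  0.2241 0.008 ]
side (458, 485) 0.008 [0.3919 0.076  0.008 ]
side (285, 598) 0.008 [0.3967 0.219  0.008 ]
plate tri
(array([0.5054, 0.0782, 0.1883]), [np.float64(0.0005109308854284372), np.float64(0.0005109308854284477)])
(array([0.4909, 0.2421, 0.1993]), [np.float64(0.011828241729925765), np.float64(0.011828241729925689)])
```

```bash
cat > fit.py <<'E'
from h import *
from scipy.optimize import least_squares
from scipy.spatial.transform import Rotation as R
def plateR(yaw): return R.from_euler("z",yaw).as_matrix()@R.from_euler("y",-np.pi/6).as_matrix()
E
python3 - <<'E'
from fit import *
np.set_printoptions(precision=4,suppress=True)
M=eyes.camera_model("side")
obs=np.array([px("side",*p) for p in [(283,309),(322,286),(160,282),(340,178)]])
P=np.array([[-.015,.017,0],[-.015,-.017,0],[.04,.07,0],[.04,-.07,0]])
f=lambda s:(proj("side",s[:3]+P@plateR(s[3]).T,M)-obs).ravel()
r=least_squares(f,[.49,.15,.17,0]);print(r.x,r.fun.reshape(-1,2))
def toface(p):
    Rm=plateR(r.x[3]);o,d=ray("side",px("side",*p));n=Rm[:,2];X=o+d*(n@(r.x[:3]-o))/(n@d);return Rm.T@(X-r.x[:3])
for p in [(252,412),(252,402),(427,298),(235,243),(270,208),(340,178),(185,218),(268,168),(318,175)]: print(p,toface(p))
E
```

```text
[ 0.4847  0.1378  0.1554 -0.0079] [[-0.1137  0.9824]
 [ 0.6762  0.4037]
 [ 0.2863 -1.2314]
 [-0.8783 -0.1379]]
(252, 412) [-0.0553  0.0717 -0.    ]
(252, 402) [-0.0504  0.068  -0.    ]
(427, 298) [-0.0529 -0.0722 -0.    ]
(235, 243) [ 0.0358  0.016  -0.    ]
(270, 208) [ 0.0439 -0.0181 -0.    ]
(340, 178) [ 0.0386 -0.0719 -0.    ]
(185, 218) [ 0.064   0.0341 -0.    ]
(268, 168) [ 0.0661 -0.0335 -0.    ]
(318, 175) [ 0.0471 -0.06   -0.    ]
```

```bash
cat > mv.py <<'E'
from fit import *
from station import monitor
D=np.diag([1.,-1,-1])
def tool(tilt=0,yaw=0): # tool z=(sin tilt,0,-cos tilt) when yaw 0; y stays -y
    return R.from_euler("z",yaw).as_matrix()@R.from_euler("y",-tilt).as_matrix()@D
def delta(pos,Rt):
    s=monitor.sense();Rc=R.from_quat(s["tool_rot"]).as_matrix()
    d=Rc.T@(np.array(pos)-s["tcp_pos"])*1e3; w=R.from_matrix(Rc.T@Rt).as_rotvec()
    print("t",s["time"],"turn",np.round(w,4),"shift",np.round(d,1),"rows",np.linalg.norm(d)/50,np.degrees(np.linalg.norm(w))/8.59)
E
python3 - <<'E'
from mv import *
np.set_printoptions(precision=4,suppress=True)
s=monitor.sense();T=np.array(eyes.camera_model("wrist")["T"]);X=np.eye(4);X[:3,:3]=R.from_quat(s["tool_rot"]).as_matrix();X[:3,3]=s["tcp_pos"]
C=np.linalg.inv(X)@T;print(C);np.save("C.npy",C);m=eyes.camera_model("wrist");print(m["fx"],m["cx"],m["cy"])
print("purple head",atz("scene",px("scene",107,44),.131),"yellow",atz("scene",px("scene",272,34),.131),"beaker",atz("scene",(217,182),.095))
delta([.46,-.02,.44],tool())
E
```

```text
[[ 0.0006 -0.9664 -0.257   0.069 ]
 [ 1.      0.0005  0.0004  0.0004]
 [-0.0002 -0.257   0.9664 -0.1512]
 [ 0.      0.      0.      1.    ]]
380.48000245387556 321.8985534196851 232.4076238521902
purple head [ 0.467  -0.3504  0.131 ] yellow [ 0.3697 -0.2558  0.131 ] beaker [ 0.528  -0.4601  0.095 ]
t 0.1 turn [-0.0017  0.0003  0.3099] shift [ 432.1 -490.6 -206.6] rows 13.711725237465965 2.0667668970109068
```

Emit:
{"method": "apply_moves", "body": {
  "plan": [
    [0,0,0.31,432,-491,-207,87],
    [0,0,0.31,432,-491,-207,87],
    [0,0,0.31,432,-491,-207,87],
    [0,0,0.31,432,-491,-207,87],
    [0,0,0.31,432,-491,-207,87],
    [0,0,0.31,432,-491,-207,87],
    [0,0,0.31,432,-491,-207,87],
    [0,0,0.31,432,-491,-207,87],
    [0,0,0.31,432,-491,-207,87],
    [0,0,0.31,432,-491,-207,87],
    [0,0,0.31,432,-491,-207,87],
    [0,0,0.31,432,-491,-207,87]
  ]
}}

```text
time: 1.3
tcp_pos: [0.4273, -0.0928, 0.415]
tool_rot: [1.0, -0.0, -0.0, 0.0]
force: [1.5, -0.7, -0.2]
finger_gap: 0.087
grip_force: 0.0
```

Run:
```python
from mv import *
delta([.46,0.02,.44],tool())
```

```text
t 1.3 turn [ 0.0007  0.     -0.0003] shift [  32.7 -112.8  -25. ] rows 2.401586382838396 0.004853601257754787
```

Emit:
{"method": "apply_moves", "body": {
  "plan": [
    [0,0,0,33,-113,-25,87],
    [0,0,0,33,-113,-25,87],
    [0,0,0,33,-113,-25,87],
    [0,0,0,33,-113,-25,87],
    [0,0,0,33,-113,-25,87],
    [0,0,0,33,-113,-25,87]
  ]
}}

```text
time: 1.9
tcp_pos: [0.4598, 0.0164, 0.439]
tool_rot: [1.0, -0.002, -0.001, 0.0]
force: [0.4, 0.3, 0.2]
finger_gap: 0.087
grip_force: 0.0
```

Run:
```python
from mv import *
import cv2,pickle
pickle.dump(eyes.camera_model("wrist"),open("w1.pkl","wb"))
im=eyes.read_camera("wrist");cv2.imwrite("pics/w1.png",im[:,:,::-1]);print(monitor.sense()["tcp_pos"],monitor.sense()["joint_vel"])
```

```text
[0.45982655 0.01633095 0.43902774] [ 0.00204318 -0.00040769 -0.00182103 -0.00136938 -0.00181767 -0.00339452
 -0.00108599]
```

View pics/w1.png

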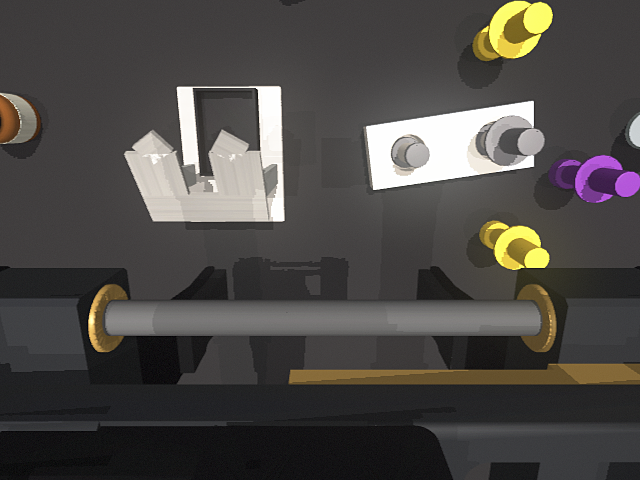

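The wrist view shows the plate at (205,185), with its slot opening upwards in the image (away from the robot), and the rack at (450,145) with the grey head top near (530,142). I'll enlarge the plate.

Run:
```python
import cv2
a=cv2.imread("pics/w1.png"); cv2.imwrite("pics/w1p.png",cv2.resize(a[80:230,110:300],None,fx=4,fy=4,interpolation=cv2.INTER_CUBIC))
```

```text
(no output)
```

View pics/w1p.png

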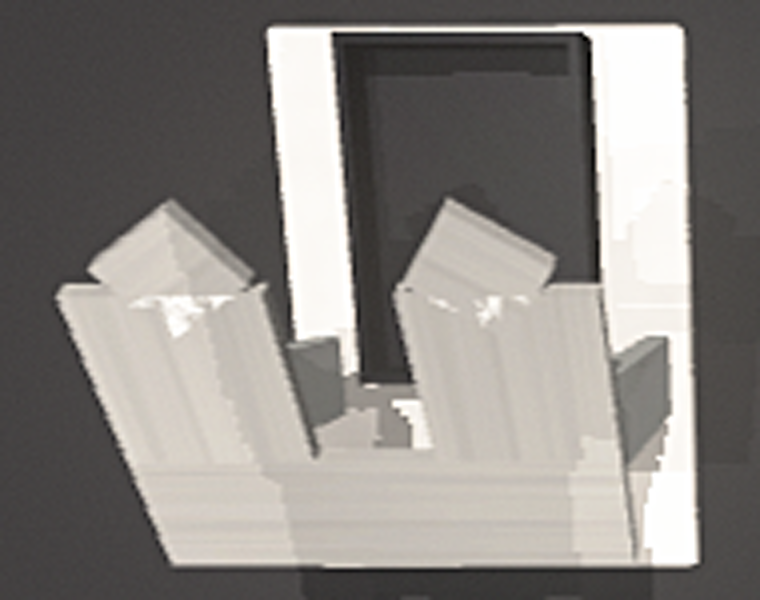

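The crop shows the plate's upper face: top outer corners (58,290) and (600,287), slot mouth corners (262,290) and (398,290), slot end corners (315,457) and (437,454), and lower corners (170,566) and (632,562).

Run:
```python
from mv import *
import pickle
np.set_printoptions(precision=4,suppress=True)
O["wrist"]=(110,80);W=pickle.load(open("w1.pkl","rb"));S=eyes.camera_model("side");SC=eyes.camera_model("scene")
def P(L): return np.array([[.04,.07,0],[.04,-.07,0],[.04,.017,0],[.04,-.017,0],[-.015,.017,0],[-.015,-.017,0],[L,.07,0],[L,-.07,0]])
ow=np.array([px("wrist",*p) for p in [(58,290),(600,287),(262,290),(398,290),(315,457),(437,454),(170,566),(632,562)]])
os=np.array([px("side",*p) for p in [(160,282),(340,178),(235,243),(270,208),(283,309),(322,286),(252,405),(427,295)]])
def fs(s,L,M,o,n): return ((proj(n,s[:3]+P(L)@plateR(s[3]).T,M)-o)/M["fx"]*400).ravel()
fw=lambda s:fs(s,s[4],W,ow,"wrist")
fb=lambda s:np.r_[fw(s),.5*fs(s,s[4],S,os,"side")]
for f in(fw,fb):
    r=least_squares(f,[.49,.15,.17,0,-.05]);J=np.linalg.inv(r.jac.T@r.jac);print(r.x,"sd",np.sqrt(np.diag(J))*np.sqrt(2*r.cost/len(r.fun)),"rms",np.sqrt(2*r.cost/len(r.fun)));print(r.fun.reshape(-1,2).T)
np.save("plate.npy",r.x[:4])
q=(530.5,142.5)
print("base wrist",[atz("wrist",px("wrist",*p),.008,W) for p in [(268,28),(684,28),(698,566)]])
print("head",atz("wrist",q,.139,W))
print(tri([ray("wrist",q,W),ray("scene",px("scene",172,107)),ray("side",px("side",645,42))]))
for c in [(365,126),(534,101),(534,166),(373,190)]: print("rack",atz("wrist",c,.04,W))
```

```text
[ 0.4736  0.1497  0.1692 -0.0027 -0.0566] sd [0.0003 0.0006 0.0016 0.0035 0.0007] rms 0.5749319799562045
[[-0.3329 -0.0884  0.0854 -1.0041  0.0027 -0.5297  1.0007  1.135 ]
 [-0.1317  0.6956 -0.117  -0.1076 -0.3109  0.4821 -0.8196  0.2389]]
[ 0.4737  0.1493  0.1704 -0.0023 -0.0561] sd [0.0002 0.0003 0.0009 0.003  0.0006] rms 0.49840910236942787
[[-0.5295  0.1287  0.0444 -0.9447  0.019  -0.4302  0.808   1.3312 -0.1769
  -0.4023 -0.6535  0.0361 -0.1409  0.1697  0.165   0.1045]
 [-0.0987  0.6735 -0.1049 -0.1088 -0.1835  0.5977 -0.9143  0.0994 -0.4726
  -0.2814 -0.5448  0.3382  0.2974  0.0512  0.688   0.6618]]
base wrist [array([0.5909, 0.2234, 0.008 ]), array([0.5905, 0.0741, 0.008 ]), array([0.3921, 0.0747, 0.008 ])]
head [ 0.5155 -0.2257  0.139 ]
(array([ 0.5152, -0.2245,  0.1407]), [np.float64(0.0004089656737414386), np.float64(0.0002681372654796037), np.float64(0.0002325278783386002)])
rack [ 0.5354 -0.045   0.04  ]
rack [ 0.5679 -0.2758  0.04  ]
rack [ 0.4797 -0.2883  0.04  ]
rack [ 0.4458 -0.059   0.04  ]
```

Run:
```python
import cv2
a=cv2.imread("pics/w1.png"); cv2.imwrite("pics/w1h.png",cv2.resize(a[95:195,470:590],None,fx=5,fy=5,interpolation=cv2.INTER_CUBIC))
```

```text
(no output)
```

View pics/w1h.png

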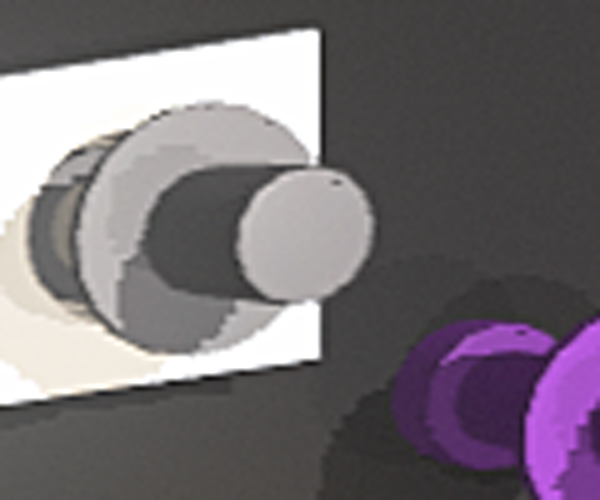

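Run:
```python
from mv import *
delta([.5155,-.2255,.20],tool());delta([.5155,-.2255,.107],tool())
```

```text
t 1.95 turn [ 0.0002  0.0011 -0.0033] shift [ 56.7 241.6 239. ] rows 6.891037658552531 0.023548174423464914
t 1.95 turn [ 0.0002  0.0011 -0.0033] shift [ 56.9 241.6 332. ] rows 8.29033556341067 0.023548174423464914
```

Emit:
{"method": "apply_moves", "body": {
  "plan": [
    [0,0,-0.003,57,241.5,239,87],
    [0,0,-0.003,57,241.5,239,87],
    [0,0,-0.003,57,241.5,239,87],
    [0,0,-0.003,57,241.5,239,87],
    [0,0,-0.003,57,241.5,239,87],
    [0,0,-0.003,57,241.5,239,87],
    [0,0,-0.003,57,241.5,239,87],
    [0,0,-0.003,57,241.5,239,87],
    [0,0,-0.003,57,241.5,239,87],
    [0,0,-0.003,57,241.5,239,87]
  ]
}}

```text
time: 2.95
tcp_pos: [0.5174, -0.2229, 0.2015]
tool_rot: [1.0, 0.002, 0.001, 0.0]
force: [0.1, -0.1, 0.8]
finger_gap: 0.0868
grip_force: 0.0
```

Run:
```python
from mv import *
delta([.5155,-.2255,.107],tool())
```

```text
t 2.95 turn [ 0.0002 -0.0012  0.003 ] shift [-2.   2.6 94.5] rows 1.891665925139147 0.021756905709012467
```

Emit:
{"method": "apply_moves", "body": {
  "plan": [
    [0,-0.001,0.003,-2,2.6,40,87],
    [0,-0.001,0.003,-2,2.6,70,87],
    [0,-0.001,0.003,-2,2.6,94,87],
    [0,-0.001,0.003,-2,2.6,94,87],
    [0,-0.001,0.003,-2,2.6,94,87],
    [0,-0.001,0.003,-2,2.6,94,87]
  ]
}}

```text
time: 3.55
tcp_pos: [0.5167, -0.2261, 0.1091]
tool_rot: [1.0, 0.0, 0.001, 0.001]
force: [-0.2, -0.3, -0.3]
finger_gap: 0.0871
grip_force: 0.0
```

Emit:
{"method": "apply_moves", "body": {
  "plan": [
    [0,0,0,0,0,0,60],
    [0,0,0,0,0,0,45],
    [0,0,0,0,0,0,36],
    [0,0,0,0,0,0,25],
    [0,0,0,0,0,0,25],
    [0,0,0,0,0,0,25],
    [0,0,0,0,0,0,25],
    [0,0,0,0,0,0,25],
    [0,0,0,0,0,0,25],
    [0,0,0,0,0,0,25]
  ],
  "grip_force": 35
}}

```text
time: 4.55
tcp_pos: [0.515, -0.2259, 0.1065]
tool_rot: [1.0, -0.0, -0.001, -0.0]
force: [-1.3, -0.7, -1.8]
finger_gap: 0.0312
grip_force: 35.0
```

Run:
```python
from mv import *
s=monitor.sense();print(s["q"],s["joint_vel"]);pl=np.load("plate.npy");print(pl)
delta(s["tcp_pos"]+[0,0,.27],tool())
```

```text
[ 0.83864405  0.28045213 -0.54175505  1.80623685  0.1612131   1.09988681
 -1.330382  ] [-1.25665882e-03 -1.65855811e-03  6.19759000e-04  1.98171654e-03
  4.89679587e-04 -4.26837591e-05  1.53335211e-04]
[ 0.47366922  0.14928842  0.17036803 -0.00230298]
t 4.55 turn [-0.0001  0.0012 -0.0001] shift [  -0.3   -0.  -270. ] rows 5.4 0.008210859625754923
```

Emit:
{"method": "apply_moves", "body": {
  "plan": [
    [0,0,0,0,0,-30,25],
    [0,0,0,0,0,-65,25],
    [0,0,0,0,0,-105,25],
    [0,0,0,0,0,-145,25],
    [0,0,0,0,0,-180,25],
    [0,0,0,5,-30,-210,25],
    [0,0,0,10,-65,-235,25],
    [0,0,0,15,-105,-254,25],
    [0,0,0,20,-145,-254,25],
    [0,0.05,0,25,-185,-254,25],
    [0,0.1,0,30,-225,-254,25],
    [0,0.15,0,35,-260,-254,25]
  ]
}}

```text
time: 5.75
tcp_pos: [0.5501, 0.0367, 0.3602]
tool_rot: [0.997, 0.001, 0.075, -0.0]
force: [1.0, 0.5, -1.7]
finger_gap: 0.031
grip_force: 35.0
```

```bash
cat >> mv.py <<'E'
PL=np.load("plate.npy")
def goal(x,z,y=0,h=.0235): # flange at plate (x,y,z)
    Rp=plateR(0);return PL[:3]+Rp@[x,y,z+h], tool(np.pi/6)
def where(h=.0235):
    s=monitor.sense();Rc=R.from_quat(s["tool_rot"]).as_matrix()
    f=s["tcp_pos"]+h*Rc[:,2];Rp=plateR(0)
    print("flange in plate",np.round(Rp.T@(f-PL[:3])*1e3,1),"ang",np.degrees(np.arccos(-Rc[:,2]@Rp[:,2])),"gap",s["finger_gap"],"F",np.round(Rp.T@s["force"],1),"q",np.round(s["q"],2))
E
python3 - <<'E'
from mv import *
where();print(tool(np.pi/6)[:,2]);p,r=goal(.13,.07);print(p);delta(p,r)
E
```

```text
flange in plate [ 152.5 -112.6  104.3] ang 21.38683068654844 gap 0.03098083954876049 F [ 0.   0.5 -2. ] q [ 0.64 -0.01 -0.75  1.59  0.01  1.41 -1.68]
[ 0.5        0.        -0.8660254]
[0.53950252 0.14928842 0.31634141]
t 5.75 turn [-0.0008  0.3733  0.0013] shift [ -16.9 -112.6   41.9] rows 2.427010528040836 2.4897508919740576
```

Emit:
{"method": "apply_moves", "body": {
  "plan": [
    [0,0.1,0,-4,-30,10,25],
    [0,0.2,0,-8,-60,20,25],
    [0,0.3,0,-13,-90,32,25],
    [0,0.373,0,-17,-112.5,42,25],
    [0,0.373,0,-17,-112.5,42,25],
    [0,0.373,0,-17,-112.5,42,25],
    [0,0.373,0,-17,-112.5,42,25],
    [0,0.373,0,-17,-112.5,42,25]
  ]
}}

```text
time: 6.55
tcp_pos: [0.5403, 0.1456, 0.317]
tool_rot: [0.966, -0.001, 0.258, 0.0]
force: [-0.7, 0.7, -1.5]
finger_gap: 0.0309
grip_force: 35.0
```

Run:
```python
from mv import *
where();delta(*goal(.115,.007));delta(*goal(.0,.007))
```

```text
flange in plate [131.   -3.7  70.2] ang 0.0971257329893125 gap 0.030897333363946 F [-1.3  0.7 -1. ] q [ 0.36 -0.3  -0.65  1.95 -0.03  0.93 -1.87]
t 6.55 turn [ 0.0008  0.0015 -0.0015] shift [-15.9  -3.7  63.2] rows 1.3051197983394243 0.015277613445140392
t 6.55 turn [ 0.0008  0.0015 -0.0015] shift [-130.9   -3.5   63.3] rows 2.9096954170845932 0.015277613445140392
```

Emit:
{"method": "apply_moves", "body": {
  "plan": [
    [0,0,0,-4,-3.6,16,25],
    [0,0,0,-8,-3.6,32,25],
    [0,0.001,-0.001,-12,-3.6,48,25],
    [0,0.001,-0.001,-16,-3.6,63,25],
    [0,0.001,-0.001,-16,-3.6,63,25],
    [0,0.001,-0.001,-16,-3.6,63,25],
    [0,0.001,-0.001,-16,-3.6,63,25]
  ]
}}

```text
time: 7.25
tcp_pos: [0.5582, 0.1498, 0.2554]
tool_rot: [0.966, -0.0, 0.259, 0.0]
force: [0.2, 0.0, -2.1]
finger_gap: 0.0312
grip_force: 35.0
```

Run:
```python
from mv import *
import cv2
im=eyes.read_camera("side");cv2.imwrite("pics/s2.png",cv2.resize(im[150:330,220:460,::-1],None,fx=3.3,fy=3.3,interpolation=cv2.INTER_CUBIC))
where();delta(*goal(.0,.006));print(proj("side",PL[:3]+plateR(0)@[.115,0,.006]))
```

```text
flange in plate [115.6   0.7   7.9] ang 0.07967392858308285 gap 0.03154982621523411 F [-0.5 -0.3 -1.9] q [ 0.39 -0.21 -0.72  2.02  0.05  0.79 -1.96]
t 7.3 turn [ 0.0002 -0.0014  0.0001] shift [-115.6    0.7    1.8] rows 2.3118790808466043 0.009326431043514488
[[289.56149094 219.33758931]]
```

View pics/s2.png

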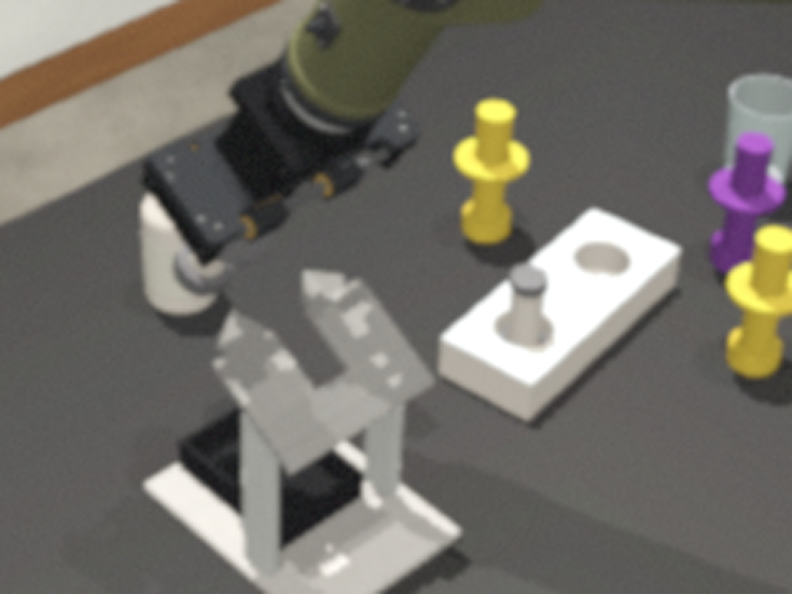

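The cartridge is held, leaning, just beyond the lips at about (215,275) in this crop. The plate is clear, so I'll slide in.

Emit:
{"method": "apply_moves", "body": {
  "plan": [
    [0,0,0,-12,0.5,1,25],
    [0,0,0,-24,0.5,1,25],
    [0,0,0,-36,0.5,1,25],
    [0,0,0,-48,0.5,1,25],
    [0,0,0,-60,0.5,1,25],
    [0,0,0,-70,0.5,1,25],
    [0,0,0,-70,0.5,1,25],
    [0,0,0,-70,0.5,1,25]
  ]
}}

```text
time: 8.1
tcp_pos: [0.4966, 0.1508, 0.2181]
tool_rot: [0.966, 0.002, 0.259, -0.0]
force: [-0.1, 0.2, -1.1]
finger_gap: 0.0314
grip_force: 35.0
```

Run:
```python
from mv import *
where();delta(*goal(.0,.006))
```

```text
flange in plate [43.7  1.5  6.4] ang 0.08650484590808451 gap 0.0313646876513431 F [-0.6  0.2 -0.9] q [ 0.02 -0.3  -0.45  2.18  0.13  0.76 -2.08]
t 8.1 turn [-0.0015  0.0002  0.0032] shift [-43.7   1.3   0.4] rows 0.8743928315036582 0.02333354803786631
```

Emit:
{"method": "apply_moves", "body": {
  "plan": [
    [0,0,0.003,-10,1.2,0.5,25],
    [0,0,0.003,-20,1.2,0.5,25],
    [0,0,0.003,-30,1.2,0.5,25],
    [0,0,0.003,-36,1.2,0.5,25],
    [0,0,0.003,-36,1.2,0.5,25],
    [0,0,0.003,-36,1.2,0.5,25]
  ]
}}

```text
time: 8.7
tcp_pos: [0.4796, 0.153, 0.2003]
tool_rot: [0.966, -0.003, 0.259, 0.002]
force: [-13.0, -5.9, 25.0]
finger_gap: 0.0317
grip_force: 35.0
```

Run:
```python
from mv import *
where();delta(*goal(.0,.004))
```

```text
flange in plate [20.1  3.6 -0.5] ang 0.34260706021269466 gap 0.03169418819750863 F [ 1.3 -5.9 28.1] q [-0.36 -0.3  -0.17  2.24  0.31  0.76 -2.28]
t 8.7 turn [ 0.006  -0.0003 -0.0038] shift [-20.1   3.8  -4.5] rows 0.41966554443170767 0.04736083500647775
```

Emit:
{"method": "apply_moves", "body": {
  "plan": [
    [0,0,0,12,0,-2,25],
    [0,0,0,12,0,-2,25],
    [0,0,0,12,0,-2,25]
  ]
}}

```text
time: 9.0
tcp_pos: [0.4872, 0.1531, 0.2049]
tool_rot: [0.966, -0.003, 0.258, 0.002]
force: [0.1, -1.6, 5.5]
finger_gap: 0.0312
grip_force: 35.0
```

Run:
```python
from mv import *
where();delta(*goal(.02,.001))
```

```text
flange in plate [29.   3.7 -0.4] ang 0.3126373797121748 gap 0.031231463030732872 F [ 2.8 -1.6  4.7] q [-0.36 -0.29 -0.15  2.22  0.3   0.77 -2.27]
t 9.0 turn [ 0.0049  0.0025 -0.004 ] shift [-9.   3.8 -1.4] rows 0.19743862000705245 0.04532328582944026
```

Emit:
{"method": "apply_moves", "body": {
  "plan": [
    [0.005,0.002,-0.004,-2,2,-0.7,25],
    [0.005,0.002,-0.004,-4,3.7,-0.7,25],
    [0.005,0.002,-0.004,-4,3.7,-0.7,25],
    [0.005,0.002,-0.004,-4,3.7,-0.2,25],
    [0.005,0.002,-0.004,-4,3.7,-0.2,25]
  ]
}}

```text
time: 9.5
tcp_pos: [0.4822, 0.1501, 0.202]
tool_rot: [0.966, 0.001, 0.257, 0.0]
force: [-3.1, 0.2, 6.9]
finger_gap: 0.0316
grip_force: 35.0
```

Run:
```python
from mv import *
where();delta(*goal(.02,.0))
```

```text
flange in plate [23.1  0.8 -0.4] ang 0.18175738026480365 gap 0.031582651925560895 F [0.8 0.2 7.6] q [-0.34 -0.3  -0.16  2.24  0.29  0.76 -2.24]
t 9.5 turn [-0.0005  0.0031  0.0023] shift [-3.2  0.8 -0.4] rows 0.06627658899072572 0.026296302266809173
```

Emit:
{"method": "apply_moves", "body": {
  "plan": [
    [0,0,0,0,0,0,40],
    [0,0,0,0,0,0,60],
    [0,0,0,0,0,0,60],
    [0,0,0,0,0,-3,60],
    [0,-0.1,0,-1,0,-5,60],
    [0,-0.2,0,-2,0,-5,60],
    [0,-0.3,0,-2.5,0,-5,60],
    [0,-0.349,0,-2.7,0.8,-4.5,60],
    [0,-0.349,0,-2.7,0.8,-4.5,60],
    [0,-0.349,0,-2.7,0.8,-4.5,60],
    [0,-0.349,0,-2.7,0.8,-4.5,60]
  ]
}}

```text
time: 10.6
tcp_pos: [0.4766, 0.149, 0.2033]
tool_rot: [0.996, 0.001, 0.085, 0.001]
force: [0.1, 0.6, 0.2]
finger_gap: 0.0601
grip_force: 0.0
```

Run:
```python
from mv import *
import cv2
im=eyes.read_camera("side");cv2.imwrite("pics/s3.png",cv2.resize(im[150:330,220:460,::-1],None,fx=3.3,fy=3.3,interpolation=cv2.INTER_CUBIC))
where()
s=monitor.sense();g=s["tcp_pos"]-.008*R.from_quat(s["tool_rot"]).as_matrix()[:,2];print("grasp pt in plate",plateR(0).T@(g-PL[:3]))
```

```text
flange in plate [10.9 -0.3  5.1] ang 20.254019837213466 gap 0.06016877083343847 F [-0.2 -0.5  0.6] q [-0.37 -0.1  -0.03  1.98  0.07  1.1  -2.  ]
grasp pt in plate [ 0.02184911 -0.00028346  0.03464538]
```

View pics/s3.png

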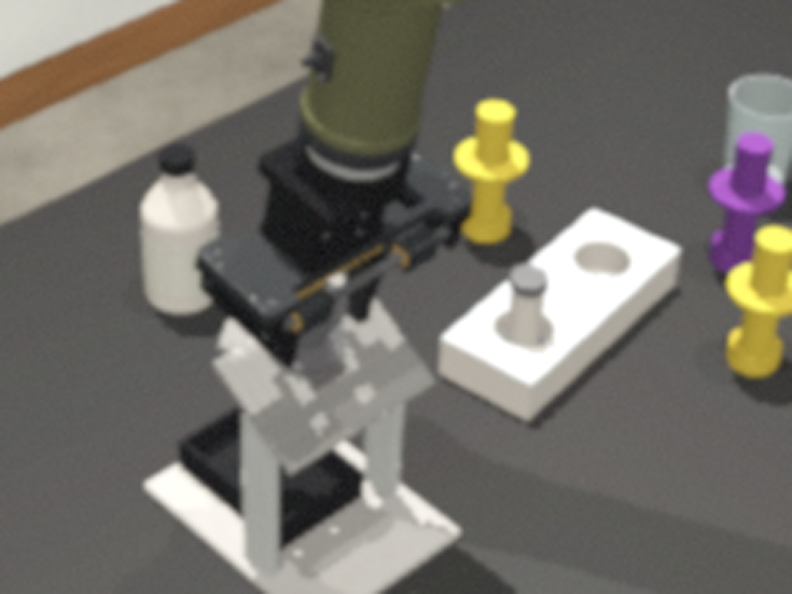

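The cartridge stands in the slot by itself, flange on the plate at about (320,350), with the fingers open around the head. Joint 2 had reached its limit at the 30° tool lean. I'll regrip at this 10° lean and slide it the rest of the way.

Emit:
{"method": "apply_moves", "body": {
  "plan": [
    [0,0,0,0,0,0,45],
    [0,0,0,0,0,0,35],
    [0,0,0,0,0,0,25],
    [0,0,0,0,0,0,25],
    [0,0,0,0,0,0,25],
    [0,0,0,0,0,0,25]
  ],
  "grip_force": 35
}}

```text
time: 11.25
tcp_pos: [0.4773, 0.149, 0.2037]
tool_rot: [0.996, 0.001, 0.085, 0.0]
force: [-0.6, 0.5, 0.9]
finger_gap: 0.0315
grip_force: 35.0
```

Run:
```python
from mv import *
where();s=monitor.sense();Rc=R.from_quat(s["tool_rot"]).as_matrix();Rp=plateR(0)
g=s["tcp_pos"]-.008*Rc[:,2];print("grasp pt in plate",Rp.T@(g-PL[:3]))
print("plate x,z in tool",Rc.T@Rp[:,0],Rc.T@Rp[:,2])
```

```text
flange in plate [11.6 -0.3  5. ] ang 20.283739900987502 gap 0.03148234728474725 F [-0.1  0.5  1. ] q [-0.37 -0.1  -0.03  1.98  0.07  1.1  -2.  ]
grasp pt in plate [ 0.02254672 -0.00023828  0.03454895]
plate x,z in tool [ 0.93798567  0.00190067 -0.34666883] [-3.46669472e-01  9.60241415e-06 -9.37987354e-01]
```

Emit:
{"method": "apply_moves", "body": {
  "plan": [
    [0,0,0,-0.3,0,-0.9,25],
    [0,0,0,-6,0,1.2,25],
    [0,0,0,-11.6,0,3.3,25],
    [0,0,0,-16,0,4.9,25],
    [0,0,0,-19,0,6,25],
    [0,0,0,-21.5,0,7,25],
    [0,0,0,-21.5,0,7,25],
    [0,0,0,-21.5,0,7,25]
  ]
}}

```text
time: 12.05
tcp_pos: [0.4575, 0.1489, 0.1932]
tool_rot: [0.996, 0.001, 0.085, 0.0]
force: [0.1, 0.3, -2.4]
finger_gap: 0.0312
grip_force: 35.0
```

```bash
cat >> mv.py <<'E'
def gp():
    s=monitor.sense();Rc=R.from_quat(s["tool_rot"]).as_matrix();Rp=plateR(0)
    g=s["tcp_pos"]-.008*Rc[:,2];print(s["time"],"grasp pt in plate mm",np.round(Rp.T@(g-PL[:3])*1e3,1),"F plate",np.round(Rp.T@s["force"],1),"M",np.round(s["ft_torque"],2),"q",np.round(s["q"],2))
E
python3 -c "
from mv import *
gp()"
```

```text
12.05 grasp pt in plate mm [ 0.2 -0.4 35.4] F plate [-1.1  0.3 -2.1] M [0.02 0.28 0.05] q [-0.38 -0.13 -0.04  2.03  0.07  1.08 -2.02]
```

Emit:
{"method": "apply_moves", "body": {
  "plan": [
    [0,0,0,-1,0,0.4,25],
    [0,0,0,-1,0,0.4,25],
    [0,0,0,-0.7,0,1.3,25],
    [0,0,0,-0.6,0,1.7,25],
    [0,0,0,-0.6,0,1.7,25],
    [0,0,0,-0.6,0,1.7,25]
  ]
}}

```text
time: 12.65
tcp_pos: [0.457, 0.1489, 0.1919]
tool_rot: [0.996, 0.001, 0.085, 0.0]
force: [-4.4, -0.1, 5.5]
finger_gap: 0.0311
grip_force: 35.0
```

Run:
```python
from mv import *
import cv2
im=eyes.read_camera("side");cv2.imwrite("pics/s4.png",cv2.resize(im[210:310,270:390,::-1],None,fx=6,fy=6,interpolation=cv2.INTER_CUBIC))
gp()
```

```text
12.7 grasp pt in plate mm [-0.9 -0.4 34.5] F plate [-1.5 -1.7  7.6] M [-0.19  1.03 -0.06] q [-0.38 -0.13 -0.04  2.04  0.07  1.08 -2.02]
```

View pics/s4.png

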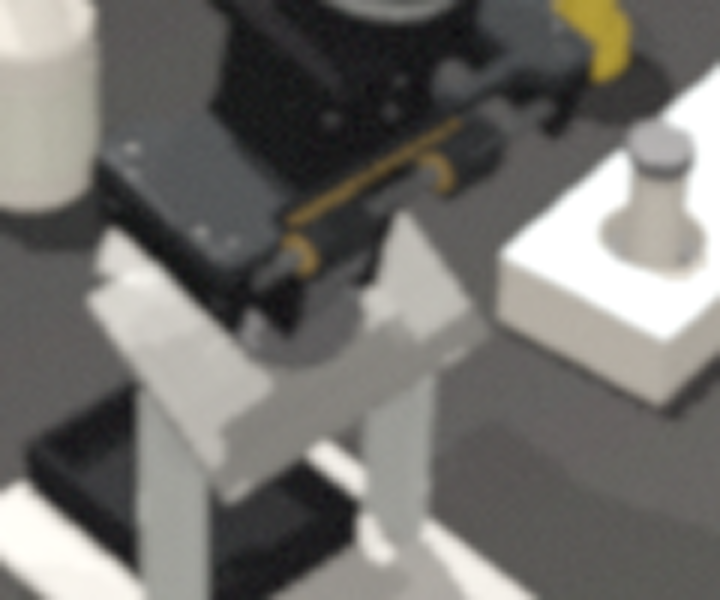

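The flange lies flat on the plate at the closed end at about (300,340), with 7.6 N pressing it down. I'll let go and back off.

Emit:
{"method": "apply_moves", "body": {
  "plan": [
    [0,0,0,0,0,0,40],
    [0,0,0,0,0,0,60],
    [0,0,0,0,0,0,75],
    [0,0,0,0,0,0,75],
    [0,0,0,0,0,-15,75],
    [0,0,0,0,0,-35,75],
    [0,0,0,0,0,-65,75],
    [0,0,0,0,0,-100,75],
    [0,0,0,0,0,-140,75],
    [0,0,0,0,0,-170,75],
    [0,0,0,0,0,-170,75],
    [0,0,0,0,0,-170,75]
  ]
}}

```text
time: 13.9
tcp_pos: [0.4286, 0.1491, 0.3592]
tool_rot: [0.996, 0.001, 0.085, 0.0]
force: [0.3, 1.4, -0.2]
finger_gap: 0.0746
grip_force: 0.0
```

Run:
```python
from mv import *
import cv2
im=eyes.read_camera("side")
for X in ([0,0,.081],[0,0,.131-.075]):
    pass
f=[PL[:3]+plateR(0)@p for p in ([0,0,.056],[0.032,0,.006],[-.032,0,.006],[0,.032,.006],[0,-.032,.006])]
a=cv2.resize(im[190:300,260:400,::-1],None,fx=5.5,fy=5.5,interpolation=cv2.INTER_CUBIC)
for p in proj("side",f): cv2.circle(a,tuple(int(v) for v in (p-[260,190])*5.5+2.5),3,(0,0,255),-1)
cv2.imwrite("pics/s5.png",a);gp()
```

```text
13.95 grasp pt in plate mm [ 57.2  -0.5 192.7] F plate [ 0.4 -0.7 -0.2] M [-0.01  0.27 -0.02] q [-0.38 -0.25 -0.06  1.81  0.06  1.43 -2.01]
```

View pics/s5.png

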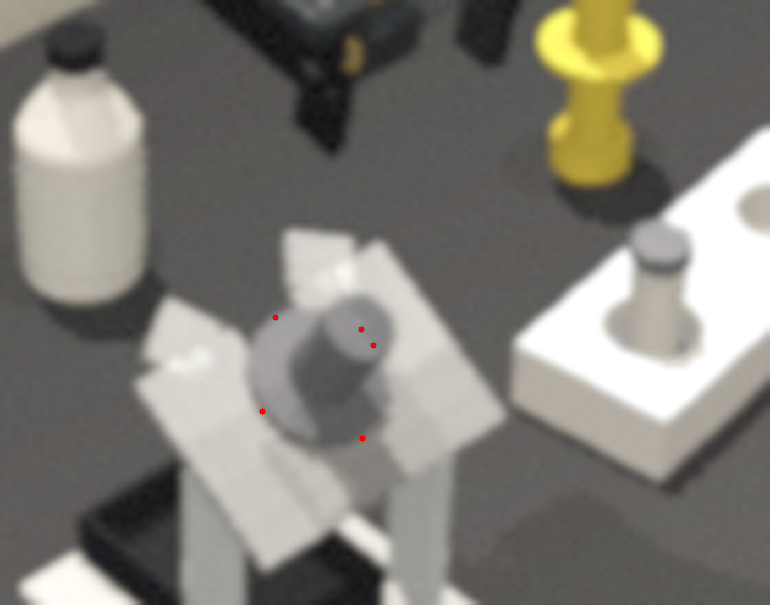

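The cartridge is home: the head top is seen at (360,328) against (361,329) predicted, and the flange rim is close to its predicted points. The arm is clear, so I'll hand in.

```bash
python3 -c "
from station import finish_job
print(finish_job())"
```

```text
the job is handed in; nothing more can be done
None
```

The cartridge is seated at the closed end of the slot with its flange flat on the plate, released with the arm clear, and the job was handed in at about 14 s; no verdict came back. It took one regrip in the slot because joint 2 reached its range limit.

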